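# Set the cell speed selector to step 5 and confirm

### The arm

A 7-joint arm with a two-finger parallel gripper is mounted at the origin on the work surface. World frame = base frame: x ahead of the robot, y to its left, z up, the work surface at z = 0. Lengths are in m, angles in rad, forces in N, time in s.
With the tool pointing down it reaches from about 0.4 to 0.85 m from the base axis. Payload 4.5 kg.
Tool frame: the origin (TCP) lies midway between the tips of the shut fingers; the grasp point (between the pads) lies 19 mm behind it; x points along the fingers, y is the direction in which the jaws open and shut, and the axes are right-handed (so a half turn about x gives the same grasp; the last joint's range is limited). The gripper opens to 88 mm and grips with 3 to 60 N. Pads are 18 mm wide; open, the fingers measure 123 mm over their backs; the gripper's body (75 mm by 187 mm) begins 45 mm behind the grasp point.
Start: joints at [-1.186, 0.689, -0.195, 1.565, 0.157, 0.902, -0.215], TCP at [0.215, 0.587, 0.239] pointing down, gripper open.
Joint ranges: [-3.01, 3.01], [-0.46, 2.08], [-1.47, 1.51], [0.13, 2.56], [-1, 4.14], [0.04, 2.09], [-2.66, 2.66]. Speed limits (rad/s): [2.57, 2.57, 3.14, 3.14, 3.14, 3.14, 3.14].

### API

Orientations are given as a unit quaternion [x, y, z, w].
In Python, from plant import r gives the robot as it stands.
- The arm moves only by the tool arm_command, never from a script. Its argument "plan" is a list of rows, each a list of 5 numbers: the finger opening in m, from 0 to 0.0881, then the shift along the tool's x, y, z in m, then the turn about the tool's x in rad. In form: [[grip, dx, dy, dz, roll], ...]. A call has 1 to 12 rows; each row shifts and turns the commanded pose from where the row before left it, along the tool's axes as they then stand; what a row does not reach is not made up. A row lasts 1/8 s, in which the tool goes at most 62.5 mm and 10.7 degrees, less where a joint would pass 70% of its speed; a pose out of reach is approached as far as the arm can. A call is refused whole if a number of a shift passes 0.0625 or a number of a turn 0.188, either way. A call with a gripper value outside its range is refused whole. The fingers move at their own pace and stop on an object; "force" is the grip in N (left out, the last holds). Time passes only in rows, so rows that do not move let the fingers close. It gives the time, the measured TCP pose, the force and the opening at its end, in the units of the state.
- r.get_state(): the state, without advancing time (a new reading comes with each control period).
- r.snapshot(name): name is "side" or "top"; returns (picture, depth): 384x512x3 uint8, red, green, blue; 384x512 float32, m along the optical axis (not along the pixel's ray), 0 where there is no reading.
- r.calibration(name): a dict with "fx", "fy", "cx", "cy" (pixels), "k1" (the pictures are not rectified: a ray, as slopes to the right and down, at radius r is drawn at 1 + k1 r^2 times it, then the intrinsics apply), "eye" and "orientation" of the camera in the world. Camera axes: x right, y down, z forward; pixel columns grow to the right and rows downward; lengths in m; the calibration is good to about 2 mm. A picture is of the moment at which its call begins. calibration takes no time and is no camera call.
- r.finish_job(): hands the job in, once; it reports no verdict.
The state is a dict: "clock": time; "q": joint angles; "qd": joint speeds; "joint_torque": joint torques, N m; "tool_pos": TCP position; "eef_rot": TCP orientation; "contact_force": force on the tool from outside, world axes, zero at the start; "moment": the same for the moment, N m; "opening": opening from 0.0 (shut) to 1.0 (fully open).
Only numpy, scipy, OpenCV 4.12 (cv2) and the standard library are available. Lean on these libraries where they do the work, as an engineer would, in place of code of your own. Each camera call takes 0.05 s, during which the arm holds its last target.

### The job

On the operator console, use a fingertip against the side of the black lever to turn the speed selector clockwise, counting the clicks, until it rests at step 5 (the fully anticlockwise end is step 0, each click is one step; it may be standing at any of steps 0 to 3 now). Then press the larger of the two round push buttons fully down to confirm, and let it come up again. Only push: do not grip the lever, do not press the smaller button, and leave the loose parts and the screwdriver where they are.

Things in the scene. Friction and masses are not known exactly. Their poses are not given: they have to be found in the camera images.
- selector (a joint): Selector angle, rad, growing clockwise seen from above: 0 at step 0 (anticlockwise end stop), 0.5236 (30 deg) per click, 3.665 at step 7 (end stop). Step 5 is 2.618. A sprung detent centres it on the nearest step and resists with about 0.1 N m (2 to 3 N at the lever), easing towards half way; pushed a little past half way between two steps it snaps into the next by itself and stays. Axis vertical.
- dial_axis (a point): Point on the selector's vertical axis, level with the top of its black hub (40 mm across) and lever, 44 mm above the console's top face. Axes as the console's.
- dial: Flat round dial plate, 144 mm across, fixed on the console round the selector; origin on the selector's axis at the console's top face, axes as the console's. Eight black tick marks 64 mm from the axis, one per step, wider from step 0 to 7. The lever points at 195 degrees minus the joint angle, anticlockwise from the dial's +x: step 0 towards the near edge, step 5 at 45 degrees (far side, away from the buttons).
- lever_tip (a point): Top of the outer end of the selector's single lever, on its centre line, 53 mm from the axis. The lever is a radial black bar 12 mm wide, from the hub to this end, its underside 11 mm and its top 44 mm above the console's top face; a white line on top runs along it. It moves with the selector.
- console: Operator console fixed to the bench: flat box 220 mm (its x) by 400 mm (its y) and 70 mm high, level grey top. Origin at the centre of its underside, on the bench top. The selector's axis is at (0, +90) mm in its frame; the two buttons are near its -y end, one near and one far, their places swapped at random.
- big_button_top (a point): Centre of the top of the larger round push button (grey cap 40 mm across, in a black housing), the one to press. It moves with the cap.
- big_button (a joint): How far the larger button is pressed, m: 0 up, 0.006 fully down (sprung, 5 N at the bottom; it counts as pressed beyond 0.0045). It springs up when let go.
- small_button_top (a point): Centre of the top of the smaller push button (grey cap 22 mm across), not to be pressed.
- small_button (a joint): How far the smaller button is pressed, m: 0 up, 0.006 down.
- bushing: Loose brass flanged bushing standing on the console, 44 mm flange, 30 mm body, 38 mm high. Origin at the centre of its underside. Leave it.
- bracket: Loose aluminium angle bracket on the bench beside the console's button end, 60 x 50 mm foot, 50 mm high. Origin at the centre of its underside. Leave it.
- driver: Loose screwdriver with black handle lying on the bench beyond the console, 200 mm long, 26 mm thick. Origin at its middle, on its underside; x along it to the tip. Leave it.

How it is judged:
By the outcome, as a careful person would: the job done as asked, in the order asked, and still so for the second after the job is handed in, with the robot touching nothing.
It also fails if it takes over 64 s, if anything falls off the work surface, if the arm or the gripper's body presses on something with over 40 N, if the wrist force passes 120 N, or if a joint passes its speed limit or range.

## Working session

There is one attempt and no reset: what is moved stays moved. The work goes in short steps, Python scripts to look and compute and a tool call to move; the robot and the scene stay as the last step left them, time stands still between calls to the robot, and variables do not carry over. Pictures are saved under pics/ and viewed, and the job is handed in when it is done.

Besides the shell and the picture viewer there is one more tool, called after "Request:" as name(argument=value, ...) on one line, values as JSON. arm_command: Moves the arm, as the interface text tells. Its arguments: {"type":"object","properties":{"plan":{"type":"array","items":{"type":"array","items":{"type":"number"}}},"force":{"type":"number"}},"required":["plan"]}

```bash
mkdir -p pics
cat > h.py <<'E'
import numpy as np, cv2
from scipy.spatial.transform import Rotation as R
from plant import r
def snap(n,out):
    p,d=r.snapshot(n); cv2.imwrite('pics/'+out+'.png',p[:,:,::-1]); np.save('pics/'+out+'.npy',d); return p,d
def ray(n,u,v):
    c=r.calibration(n); K=np.array([[c['fx'],0,c['cx']],[0,c['fy'],c['cy']],[0,0,1.]])
    # k1 model: drawn = (1+k1 r^2)*slope
    x=cv2.undistortPoints(np.array([[[u,v]]],float),K,np.array([c['k1'],0,0,0.]),)[0,0]
    return np.array(c['eye']),R.from_quat(c['orientation']).as_matrix()@np.array([x[0],x[1],1.])
def onz(n,u,v,z):
    e,d=ray(n,u,v); return e+d*(z-e[2])/d[2]
def dep(n,u,v,D):
    e,d=ray(n,u,v); return e+d*D[int(round(v)),int(round(u))]
E
python3 - <<'E'
from h import *
snap('top','t0');snap('side','s0')
for n in('top','side'):print(r.calibration(n))
s=r.get_state();print(s['clock'],s['tool_pos'],s['eef_rot'],s['contact_force'],s['opening'])
print(R.from_quat(s['eef_rot']).as_matrix().round(3))
E
```

```text
{'fx': 462.79153777040585, 'fy': 462.79153777040585, 'cx': 257.11858394601876, 'cy': 193.84234152196663, 'k1': -0.18817120248567734, 'eye': array([ 0.56531684, -0.08578608,  0.93159884]), 'orientation': array([-0.69673657,  0.71675237, -0.00267687,  0.02858374])}
{'fx': 456.57599345483317, 'fy': 456.57599345483317, 'cx': 260.37442276300715, 'cy': 191.78411728894466, 'k1': 0.05146780156890976, 'eye': array([ 0.15217141, -0.6883681 ,  0.65252828]), 'orientation': array([ 0.84337663, -0.27063587,  0.15357375, -0.4380493 ])}
0.1 [0.21465113 0.58638395 0.23799738] [ 0.12278785  0.69630648 -0.12394387  0.69621717] [0.00954415 0.17516439 0.39184611] 1.0020483294314266
[[-0.     0.344  0.939]
 [-0.002  0.939 -0.344]
 [-1.    -0.002  0.   ]]
```

View pics/t0.png

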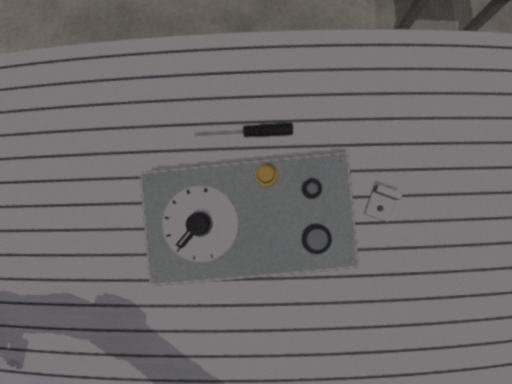

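View pics/s0.png

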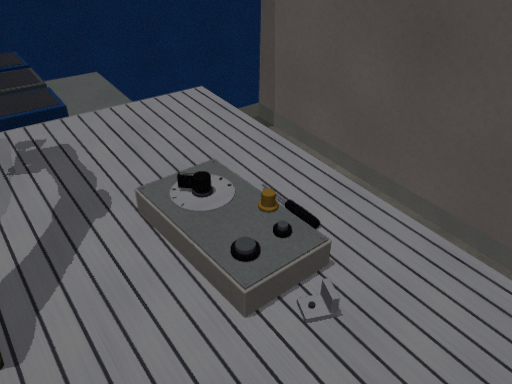

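The top picture (up = +x, left = +y) shows the dial and lever around (200,223), with the lever tip near (180,247). The big button is at (317,239) on the near side and the small one at (312,188) on the far side. The bushing is at (265,175). The side view agrees. Next I'll measure these positions.

Run:
```python
from h import *
p=cv2.imread('pics/t0.png');D=np.load('pics/t0.npy')
cv2.imwrite('pics/t0z.png',cv2.resize(p[150:290,130:370],None,fx=3.3,fy=3.3,interpolation=cv2.INTER_CUBIC)*1)
g=cv2.cvtColor(p,cv2.COLOR_BGR2GRAY);hsv=cv2.cvtColor(p,cv2.COLOR_BGR2HSV)
m=(g<45).astype(np.uint8);m[:150]=0;m[290:]=0
n,l,st,c=cv2.connectedComponentsWithStats(m)
for i in range(1,n):
    if st[i,4]>3 and 140<c[i,0]<360:
        print(st[i],c[i].round(1),onz('top',*c[i],.07).round(4),'depthpt',dep('top',*c[i],D).round(3))
# dial plate
w=((g>g[205,215]-25)).astype(np.uint8)
print('dial',p[205,215],'console',p[220,260],'lev',p[247,180])
for k,pt in dict(big=(317,239),small=(312,188),hub=(200,222),bush=(265,175),cons=(260,225)).items():print(k,dep('top',*pt,D).round(4))
# console outline by height
v,u=np.mgrid[0:384,0:512]
```

```text
[302 179  19  19 162] [310.8 188.3] [ 0.6112 -0.1551  0.07  ] depthpt [ 0.61  -0.153  0.092]
[177 213  33  35 469] [196.9 225.1] [0.5484 0.0599 0.07  ] depthpt [0.549 0.053 0.114]
[302 224  29  29 256] [315.  237.5] [ 0.5197 -0.1599  0.07  ] depthpt [ 0.521 -0.158  0.092]
dial [120 120 124] console [94 96 93] lev [40 37 40]
big [ 0.518  -0.1616  0.0929]
small [ 0.6107 -0.1555  0.0911]
hub [0.5548 0.0467 0.1142]
bush [ 0.6353 -0.0711  0.1098]
cons [ 0.5458 -0.0586  0.0721]
```

View pics/t0z.png

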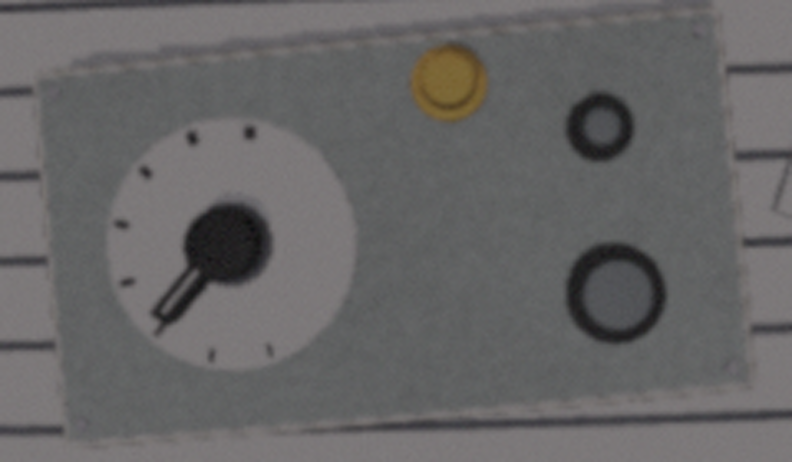

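The lever points at the third tick, so the selector stands at step 2. I'll fit the dial centre and yaw from the ticks and plate, and the button centres from their caps.

Run:
```python
from h import *
p=cv2.imread('pics/t0.png');g=cv2.cvtColor(p,cv2.COLOR_BGR2GRAY).astype(float)
T={0:(269,350),1:(211,355),3:(127,282),4:(121,225),5:(146,172),6:(193,138),7:(249,132)}
P=[];Q=[]
for k,(x,y) in T.items():
    u,v=130+x/3.3-.35,150+y/3.3-.35
    U,V=int(round(u)),int(round(v));w=g[V-3:V+4,U-3:U+4];ww=np.clip(105-w,0,None)
    vv,uu=np.mgrid[V-3:V+4,U-3:U+4];u,v=(uu*ww).sum()/ww.sum(),(vv*ww).sum()/ww.sum()
    P.append(onz('top',u,v,.070)[:2]);a=np.deg2rad(195-30*k);Q.append(.064*np.array([np.cos(a),np.sin(a)]))
P=np.array(P);Q=np.array(Q)
H=(Q-Q.mean(0)).T@(P-P.mean(0));th=np.arctan2(H[0,1]-H[1,0],H[0,0]+H[1,1])
Rm=np.array([[np.cos(th),-np.sin(th)],[np.sin(th),np.cos(th)]])
c=P.mean(0)-Rm@Q.mean(0);res=P-(Q@Rm.T+c)
print('axis',c,'yaw',np.rad2deg(th),'res',np.abs(res).max(), 'scale',np.linalg.norm(P-c,axis=1).round(4))
# hub circle by hough-like: lever line
print('console axes from yaw; console centre',c-Rm@[0,.09])
# lever
m=((g<60)).astype(np.uint8);m[:205]=0;m[262:]=0;m[:,:165]=0;m[:,215:]=0
cs,_=cv2.findContours(m,cv2.RETR_EXTERNAL,cv2.CHAIN_APPROX_NONE);k=max(cs,key=cv2.contourArea)
W=np.array([onz('top',*q[0],.114)[:2] for q in k]);d=W-c;rr=np.linalg.norm(d,axis=1);s=rr>.035
t=d[s].mean(0);print('lever dir deg world',np.rad2deg(np.arctan2(t[1],t[0])),'rel dial',np.rad2deg(np.arctan2(t[1],t[0])-th),'rmax',rr.max())
for nm,(u,v),hw in (('big',(316,238),12),('small',(311,188),7)):
    w=np.zeros_like(g,np.uint8);w[v-hw:v+hw+1,u-hw:u+hw+1]=1
    mm=((g>60)&(w>0)).astype(np.uint8);n,l,st,cc=cv2.connectedComponentsWithStats(mm,connectivity=4)
    i=l[v,u];q=onz('top',*cc[i],.092);print(nm,cc[i],q,'diam',2*np.sqrt(st[i,4]/np.pi)*(.9316-.092)/462.8,'console frame',Rm.T@(q[:2]-(c-Rm@[0,.09])))
# same in side view for cross-check
s=cv2.cvtColor(cv2.imread('pics/s0.png'),cv2.COLOR_BGR2GRAY);S=np.load('pics/s0.npy')
for nm,(u,v),hw in (('big',(245,243),13),):
    print('side big',dep('side',u,v,S))
print('side hub',dep('side',202,176,S), onz('side',202,176,.114))
Im=cv2.imread('pics/s0.png');cv2.imwrite('pics/s0z.png',cv2.resize(Im[150:290,130:340],None,fx=3.5,fy=3.5,interpolation=cv2.INTER_CUBIC))
```

```text
axis [0.55143004 0.05502986] yaw 3.759217643173132 res 0.0005740535408658154 scale [0.0643 0.0646 0.0638 0.0642 0.0641 0.0643 0.0642]
console axes from yaw; console centre [ 0.55733077 -0.03477649]
lever dir deg world 141.39569371228822 rel dial 137.63647606911508 rmax 0.05231442618520139
big [316.78994083 238.97337278] [ 0.51804146 -0.16128823  0.092     ] diam 0.03763504928371269 console frame [-0.04749934 -0.12366358]
small [312.04395604 188.03296703] [ 0.61055751 -0.15552587  0.092     ] diam 0.019527868194841227 console frame [ 0.04519545 -0.12397931]
side big [ 0.51906388 -0.16039856  0.09155151]
side hub [0.55052931 0.04818922 0.11700244] [0.55276271 0.05231874 0.114     ]
```

View pics/s0z.png

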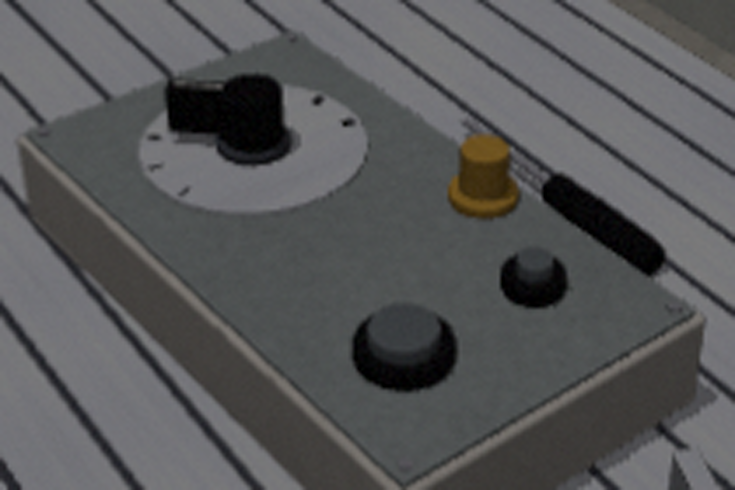

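The fit is consistent: tick radius 64 mm, residual under 0.6 mm. The axis is at (0.5514, 0.0550), yaw +3.8°, and the lever sits at 138.8° in world, which is step 2. The big button is at (0.518, -0.161, 0.092). I'll move over with the fingers shut, keeping the height high.

Request:
arm_command(plan=[[0, 0, -0.0329, 0.0371, 0], [0, 0, -0.0329, 0.0371, 0], [0, 0, -0.0329, 0.0371, 0], [0, 0, -0.0329, 0.0371, 0], [0, 0, -0.0329, 0.0371, 0], [0, 0, -0.0329, 0.0371, 0], [0, 0, -0.0329, 0.0371, 0], [0, 0, -0.0329, 0.0371, 0], [0, 0, -0.0329, 0.0371, 0], [0, 0, -0.0329, 0.0371, 0], [0, 0, -0.0329, 0.0371, 0], [0, 0, -0.0329, 0.0371, 0]], force=20)

```text
clock: 1.6
tool_pos: [0.4976, 0.0617, 0.2385]
eef_rot: [0.123, 0.696, -0.123, 0.696]
contact_force: [0.5, 1.1, 0.2]
opening: 0.007
```

Request:
arm_command(plan=[[0, 0, 0, 0, -0.15], [0, 0, 0, 0, -0.15], [0, 0, 0, 0, -0.15], [0, 0, 0, 0, -0.15], [0, 0, 0, 0, -0.15], [0, 0, 0, 0, -0.15], [0, 0, 0, 0, -0.15], [0, 0, 0, 0, -0.15], [0, 0, 0, 0, 0], [0, 0, 0, 0, 0]])

```text
clock: 2.85
tool_pos: [0.4971, 0.0631, 0.2385]
eef_rot: [-0.29, 0.645, 0.291, 0.645]
contact_force: [-0.4, 0.4, -0.4]
opening: 0.004
```

```bash
cat >> h.py <<'E'
AX=np.array([.5514,.0550])
def tool(goal=None):
    s=r.get_state();M=R.from_quat(s['eef_rot']).as_matrix();t=np.array(s['tool_pos'])
    d=np.array([AX[0],AX[1],t[2]])-t
    print('clk',round(s['clock'],2),'pos',t.round(4),'yang',np.rad2deg(np.arctan2(M[1,1],M[0,1])).round(2),'tilt',M[2].round(4),'F',np.round(s['contact_force'],2),'Mo',np.round(s['moment'],2),'op',round(s['opening'],3),'q',np.round(s['q'],2))
    print('rel axis in tool (y,z) mm',(-(M.T@d)[1:]*1e3).round(1))
    if goal is not None: print('to goal tool xyz',(M.T@(np.array(goal)-t)).round(4))
E
python3 - <<'E'
from h import *
tool((.4971,.0627,.13));snap('side','s1');snap('top','t1')
E
```

```text
clk 2.85 pos [0.4971 0.0631 0.2385] yang 138.51 tilt [-1.e+00  3.e-04 -3.e-04] F [-0.37  0.44 -0.38] Mo [0.07 0.09 0.01] op 0.004 q [ 0.18  0.59 -0.63  1.92  0.47  0.79  1.7 ]
rel axis in tool (y,z) mm [ 46.1 -29.9]
to goal tool xyz [ 0.1085 -0.0003 -0.0003]
```

View pics/s1.png

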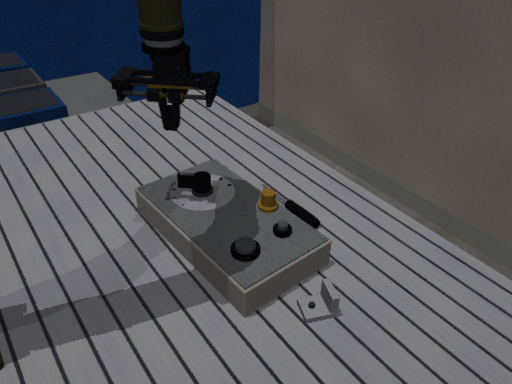

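The shut fingers (tip at about (171,128)) hang above the near side of the dial, clear of the lever. Descending to 20 mm above the console face.

Request:
arm_command(plan=[[0, 0.0165, 0, 0, 0], [0, 0.0165, 0, 0, 0], [0, 0.0165, 0, 0, 0], [0, 0.0165, 0, 0, 0], [0, 0.0165, 0, 0, 0], [0, 0.0165, 0, 0, 0], [0, 0.0165, 0, 0, 0], [0, 0.0165, 0, 0, 0], [0, 0.0165, 0, 0, 0], [0, 0, 0, 0, 0]])

```text
clock: 4.2
tool_pos: [0.4967, 0.0632, 0.0895]
eef_rot: [-0.291, 0.645, 0.291, 0.644]
contact_force: [-0.6, 0.4, 0.7]
opening: 0.007
```

Run:
```python
from h import *
tool();p,d=snap('side','s2')
cv2.imwrite('pics/s2z.png',cv2.resize(p[60:220,100:310,::-1],None,fx=3.5,fy=3.5,interpolation=cv2.INTER_CUBIC))
```

```text
clk 4.2 pos [0.4967 0.0632 0.0895] yang 138.64 tilt [-1.0e+00  7.0e-04 -1.7e-03] F [-0.62  0.43  0.71] Mo [0.05 0.05 0.01] op 0.007 q [ 0.02  0.81 -0.39  2.05  0.73  0.43  1.48]
rel axis in tool (y,z) mm [ 46.5 -30. ]
```

View pics/s2z.png

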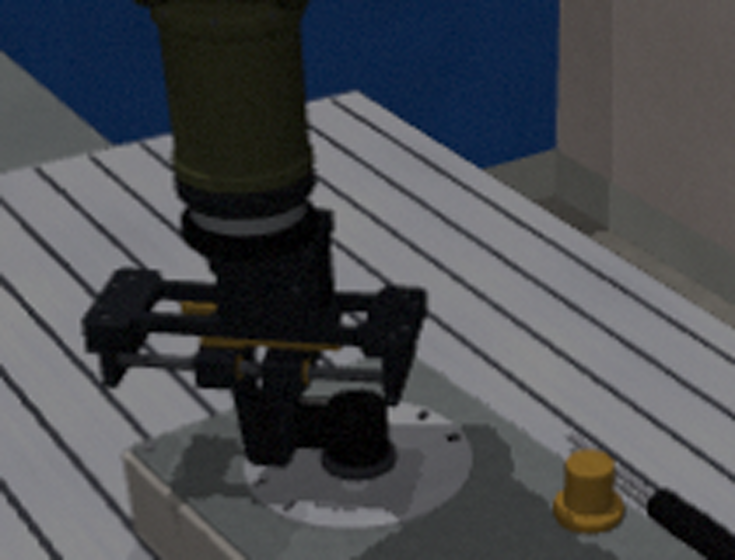

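The tip is down beside the lever on its trailing side. Approaching in +z until contact.

Request:
arm_command(plan=[[0, 0, 0, 0.004, 0], [0, 0, 0, 0.004, 0], [0, 0, 0, 0.004, 0], [0, 0, 0, 0.002, 0], [0, 0, 0, 0, 0]])

```text
clock: 4.88
tool_pos: [0.5059, 0.0732, 0.0902]
eef_rot: [-0.291, 0.645, 0.291, 0.644]
contact_force: [-2.1, -1.9, 1.6]
opening: 0.007
```

```bash
python3 -c "
from h import *
tool()"
```

```text
clk 4.88 pos [0.5059 0.0732 0.0902] yang 138.64 tilt [-1.0e+00  1.0e-04 -1.4e-03] F [-2.09 -1.93  1.55] Mo [-0.21  0.43 -0.04] op 0.007 q [ 0.01  0.81 -0.41  2.02  0.71  0.46  1.48]
rel axis in tool (y,z) mm [ 46.2 -16.4]
```

Contact is at about 2.8 N. Now I'll follow an arc about the axis (3.75° per row), one click's worth.

Request:
arm_command(plan=[[0, 0, 0.00095, 0.00304, 0.0655], [0, 0, 0.00095, 0.00304, 0.0655], [0, 0, 0.00095, 0.00304, 0.0655], [0, 0, 0.00095, 0.00304, 0.0655], [0, 0, 0.00095, 0.00304, 0.0655], [0, 0, 0.00095, 0.00304, 0.0655], [0, 0, 0.00095, 0.00304, 0.0655], [0, 0, 0.00095, 0.00304, 0.0655], [0, 0, 0, 0, 0]])

```text
clock: 6.0
tool_pos: [0.5212, 0.0939, 0.0901]
eef_rot: [-0.115, 0.698, 0.115, 0.697]
contact_force: [-2.5, -1.7, 1.6]
opening: 0.006
```

Run:
```python
from h import *
tool();p,d=snap('side','s3');q,d=snap('top','t3')
a=cv2.resize(p[90:220,120:280,::-1],(480,390),interpolation=cv2.INTER_CUBIC);b=cv2.resize(q[150:280,130:230,::-1],(300,390),interpolation=cv2.INTER_CUBIC)
cv2.imwrite('pics/c3.png',np.clip(np.hstack([a,b])*1.6,0,255).astype(np.uint8))
```

```text
clk 6.0 pos [0.5212 0.0939 0.0901] yang 108.69 tilt [-1.e+00 -0.e+00 -7.e-04] F [-2.51 -1.74  1.62] Mo [-0.1   0.4  -0.01] op 0.006 q [-0.09  0.81 -0.29  1.97  0.51  0.44  1.13]
rel axis in tool (y,z) mm [ 46.5 -16.1]
```

View pics/c3.png

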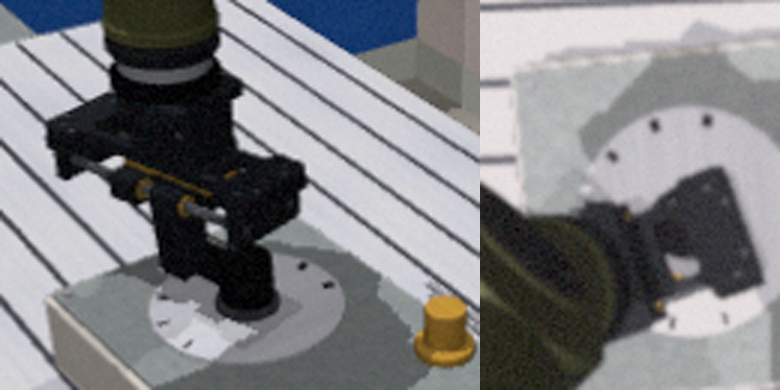

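The lever turned with the finger, by one click to step 3; the two ticks it has left are visible. Second click.

Request:
arm_command(plan=[[0, 0, 0.00095, 0.00304, 0.0655], [0, 0, 0.00095, 0.00304, 0.0655], [0, 0, 0.00095, 0.00304, 0.0655], [0, 0, 0.00095, 0.00304, 0.0655], [0, 0, 0.00095, 0.00304, 0.0655], [0, 0, 0.00095, 0.00304, 0.0655], [0, 0, 0.00095, 0.00304, 0.0655], [0, 0, 0.00095, 0.00304, 0.0655], [0, 0, 0, 0, 0]])

```text
clock: 7.22
tool_pos: [0.5449, 0.1042, 0.0902]
eef_rot: [0.07, 0.704, -0.069, 0.704]
contact_force: [-0.6, 0.3, 1.2]
opening: 0.005
```

Run:
```python
from h import *
tool();p,d=snap('side','s4')
cv2.imwrite('pics/c4.png',cv2.convertScaleAbs(cv2.resize(p[90:220,120:280,::-1],(640,520),interpolation=cv2.INTER_CUBIC),alpha=2))
```

```text
clk 7.22 pos [0.5449 0.1042 0.0902] yang 78.72 tilt [-1.e+00  8.e-04  2.e-04] F [-0.61  0.34  1.23] Mo [ 0.17  0.27 -0.04] op 0.005 q [-0.17  0.82 -0.18  1.9   0.3   0.45  0.81]
rel axis in tool (y,z) mm [ 46.9 -15.9]
```

View pics/c4.png

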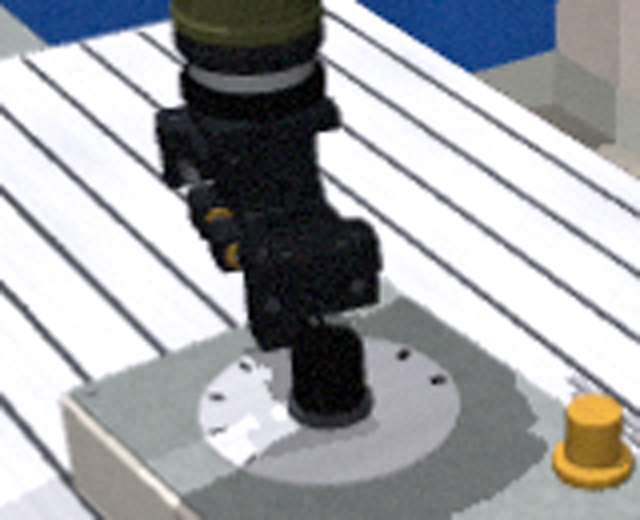

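Contact is light and the tool is at 78.7°, so the lever is at step 4. For the last click I'll go 22.5°, past half way, let it snap, then back off and lift.

Request:
arm_command(plan=[[0, 0, 0.00095, 0.00304, 0.0655], [0, 0, 0.00095, 0.00304, 0.0655], [0, 0, 0.00095, 0.00304, 0.0655], [0, 0, 0.00095, 0.00304, 0.0655], [0, 0, 0.00095, 0.00304, 0.0655], [0, 0, 0.00095, 0.00304, 0.0655], [0, 0, 0, 0, 0], [0, 0, 0, 0, 0]])

```text
clock: 8.28
tool_pos: [0.5639, 0.1025, 0.0902]
eef_rot: [0.206, 0.676, -0.205, 0.677]
contact_force: [0.1, 0.4, 0.1]
opening: 0.003
```

Request:
arm_command(plan=[[0, 0, 0, -0.004, 0], [0, 0, 0, -0.006, 0], [0, -0.015, 0, 0, 0], [0, -0.03, 0, 0, 0], [0, -0.03, 0, 0, 0], [0, -0.03, 0, 0, 0], [0, 0, 0, 0, 0]])

```text
clock: 9.15
tool_pos: [0.5572, 0.1084, 0.1983]
eef_rot: [0.207, 0.675, -0.205, 0.678]
contact_force: [-0.5, -0.7, -0.3]
opening: 0.005
```

Run:
```python
from h import *
tool((.518,-.161,.14));p,d=snap('side','s5');q,d=snap('top','t5')
a=cv2.resize(p[90:220,120:280,::-1],(480,390),interpolation=cv2.INTER_CUBIC);b=cv2.resize(q[150:280,130:230,::-1],(300,390),interpolation=cv2.INTER_CUBIC)
cv2.imwrite('pics/c5.png',cv2.convertScaleAbs(np.hstack([a,b]),alpha=1.8))
```

```text
clk 9.15 pos [0.5572 0.1084 0.1983] yang 56.09 tilt [-1.      0.0045  0.004 ] F [-0.46 -0.69 -0.27] Mo [-0.01 -0.08 -0.01] op 0.005 q [-0.2   0.66 -0.12  1.79  0.12  0.69  0.59]
rel axis in tool (y,z) mm [ 47.6 -25. ]
to goal tool xyz [ 0.0576 -0.2458  0.1175]
```

View pics/c5.png

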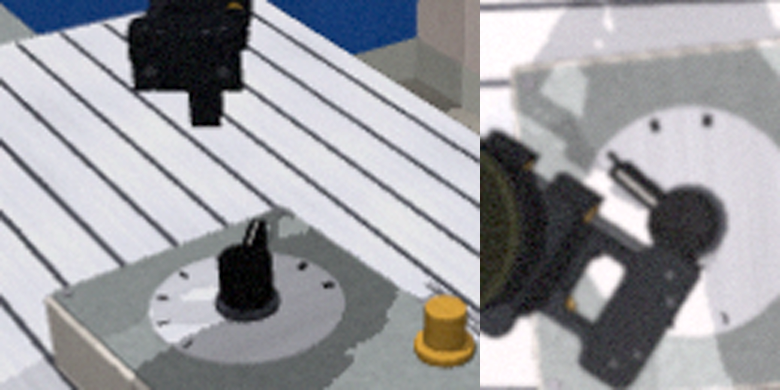

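Two ticks remain beyond the lever, and it points at the sixth tick, so it rests at step 5. Moving over the big button.

Request:
arm_command(plan=[[0, 0, -0.0307, 0.0147, 0], [0, 0, -0.0307, 0.0147, 0], [0, 0, -0.0307, 0.0147, 0], [0, 0, -0.0307, 0.0147, 0], [0, 0, -0.0307, 0.0147, 0], [0, 0, -0.0307, 0.0147, 0], [0, 0, -0.0307, 0.0147, 0], [0, 0, -0.0307, 0.0147, 0], [0, 0.03, 0, 0, 0], [0, 0.0276, 0, 0, 0], [0, 0, 0, 0, 0], [0, 0, 0, 0, 0]])

```text
clock: 10.75
tool_pos: [0.5162, -0.1612, 0.1378]
eef_rot: [0.206, 0.676, -0.206, 0.676]
contact_force: [-0.1, 0.2, 0.3]
opening: 0.005
```

Run:
```python
from h import *
tool((.518,-.161,.092));p,d=snap('side','s6');q,d=snap('top','t6')
a=cv2.resize(p[150:280,170:330,::-1],(480,390),interpolation=cv2.INTER_CUBIC);b=cv2.resize(q[150:280,130:230,::-1],(300,390),interpolation=cv2.INTER_CUBIC)
cv2.imwrite('pics/c6.png',cv2.convertScaleAbs(np.hstack([a,b]),alpha=1.8))
```

```text
clk 10.75 pos [ 0.5162 -0.1612  0.1378] yang 56.11 tilt [-1.e+00  1.e-04 -3.e-04] F [-0.14  0.23  0.29] Mo [-0.03  0.01  0.  ] op 0.005 q [ 0.31  0.73 -0.15  1.91  0.2   0.51  1.  ]
rel axis in tool (y,z) mm [-199.1   91.3]
to goal tool xyz [0.0458 0.0012 0.0014]
```

View pics/c6.png

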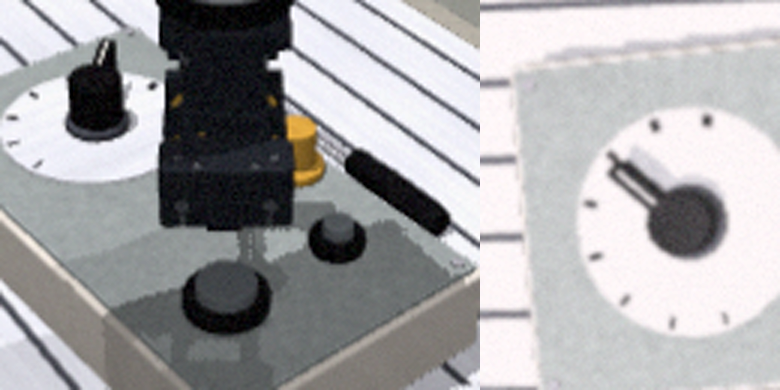

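The top view now shows the lever unobstructed on tick 5. The finger is within 2 mm of the big cap's centre. Descending to just above it.

Request:
arm_command(plan=[[0, 0.014, 0.001, 0.001, 0], [0, 0.014, 0, 0, 0], [0, 0.01, 0, 0, 0], [0, 0.006, 0, 0, 0], [0, 0, 0, 0, 0], [0, 0, 0, 0, 0]])

```text
clock: 11.6
tool_pos: [0.5177, -0.1611, 0.0938]
eef_rot: [0.206, 0.676, -0.206, 0.677]
contact_force: [0.6, 0.6, -0.1]
opening: 0.002
```

Request:
arm_command(plan=[[0, 0.002, 0, 0, 0], [0, 0.002, 0, 0, 0], [0, 0.002, 0, 0, 0], [0, 0, 0, 0, 0], [0, 0, 0, 0, 0]])

```text
clock: 12.22
tool_pos: [0.5179, -0.1612, 0.0878]
eef_rot: [0.206, 0.676, -0.206, 0.677]
contact_force: [1.4, 0.3, 3.6]
opening: 0.004
```

Request:
arm_command(plan=[[0, 0.0015, 0, 0, 0], [0, 0.0015, 0, 0, 0], [0, 0, 0, 0, 0], [0, 0, 0, 0, 0]])

```text
clock: 12.72
tool_pos: [0.5179, -0.1612, 0.0863]
eef_rot: [0.206, 0.676, -0.206, 0.677]
contact_force: [-2.7, 1.3, 19.5]
opening: 0.009
```

The force is 19.5 N and the tip stopped at z = 0.0863 (commanded about 0.085), so the button is bottomed out. Releasing and lifting away.

Request:
arm_command(plan=[[0, -0.003, 0, 0, 0], [0, -0.004, 0, 0, 0], [0, -0.01, 0, 0, 0], [0, -0.03, 0, 0, 0], [0, -0.04, 0, 0, 0], [0, -0.04, 0, 0, 0], [0, 0, -0.04, 0, 0], [0, 0, -0.06, 0, 0], [0, 0, -0.05, 0, 0], [0, 0, 0, 0, 0], [0, 0, 0, 0, 0]])

```text
clock: 14.1
tool_pos: [0.4339, -0.2848, 0.2116]
eef_rot: [0.206, 0.677, -0.206, 0.676]
contact_force: [0.1, -0.1, 0.1]
opening: 0.005
```

Run:
```python
from h import *
tool();p,d=snap('side','s7');q,D=snap('top','t7')
print('big z',dep('top',317,239,D))
S=d;print('side big',dep('side',245,243,S))
cv2.imwrite('pics/c7.png',cv2.convertScaleAbs(np.hstack([cv2.resize(p[140:330,120:350,::-1],(460,380)),cv2.resize(q[110:300,130:300,::-1],(340,380))]),alpha=1.8))
```

```text
clk 14.1 pos [ 0.4339 -0.2848  0.2116] yang 56.11 tilt [-1.e+00  9.e-04 -8.e-04] F [ 0.13 -0.11  0.12] Mo [ 0.   -0.03 -0.01] op 0.005 q [ 0.62  0.59 -0.21  1.91  0.19  0.66  1.28]
rel axis in tool (y,z) mm [-347.6   91.9]
big z [ 0.51779861 -0.16196127  0.08875197]
side big [ 0.38109064 -0.3589463   0.30251191]
```

View pics/c7.png

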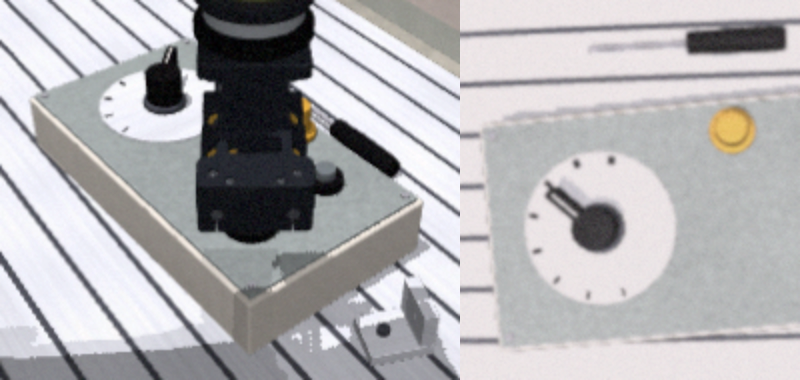

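The lever is still at step 5 and the loose parts are undisturbed. One single-pixel depth on the big cap read low (0.0888), so I'll compare patch medians before and after.

Run:
```python
from h import *
a=np.load('pics/t0.npy');b=np.load('pics/t7.npy');q,c=snap('top','t8')
for n,(u,v,h) in dict(big=(317,239,5),small=(312,188,3),cons=(265,225,6),bush=(265,175,2)).items():
    f=lambda X:np.median(X[v-h:v+h+1,u-h:u+h+1])
    print(n,[round(float(.9316-f(X)),4) for X in(a,b,c)],'std',np.std(b[v-h:v+h+1,u-h:u+h+1]).round(4))
cv2.imwrite('pics/t8z.png',cv2.convertScaleAbs(cv2.resize(q[110:290,130:430,::-1],(780,468)),alpha=1.8))
```

```text
big [0.0981, 0.098, 0.0982] std 0.0755
small [0.0937, 0.0935, 0.0938] std 0.0013
cons [0.0715, 0.0716, 0.0713] std 0.0015
bush [0.1055, 0.1061, 0.1056] std 0.0015
```

View pics/t8z.png

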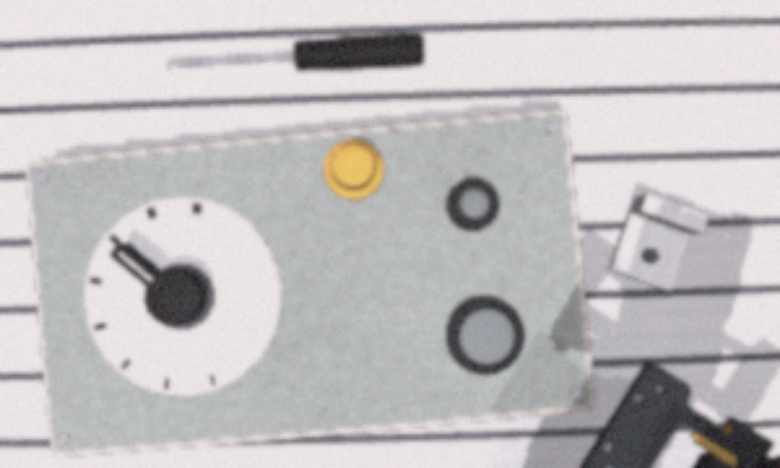

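The patch medians match, so the big cap is up again (0.098 both before and after). The lever is on tick 5, nothing else has moved, and the arm is clear. Handing in.

```bash
python3 -c "
from h import *
print(r.finish_job())"
```

```text
the job is handed in; nothing more can be done
None
```

The selector now rests at step 5 and the larger button has been pressed and released. I handed the job in at about 14 s of the 64 s allowed.

- **Selector:** it was standing at step 2. I pushed the lever clockwise through three clicks with the shut fingertips, without gripping it. The top view afterwards shows it resting on the step 5 tick, with two ticks left beyond it.
- **Button:** I pressed the larger button until it bottomed out, at 19.5 N with the tip stopped about 6 mm below the cap's rest height. I then released it and moved the arm clear.
- **Last checks:**
  - The depth patch over the big cap reads the same before and after (0.098 m), so it is up again. One single-pixel reading had come out about 4 mm low, and the patch check did not bear it out. The patch itself was noisy and read about 6 mm above the cap's true height.
  - The small button and bushing heights are unchanged.
  - By eye, the bracket and screwdriver have not moved.
  - The wrist force was close to zero at the end.

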